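# Bring the inspection camera in by one hole of its telescoping boom

### The arm

A 6-joint arm with a two-finger parallel gripper is mounted at the origin on the work surface. World frame = base frame: x ahead of the robot, y to its left, z up, the work surface at z = 0. Lengths are in m, angles in rad, forces in N, time in s.
With the tool pointing down it reaches from about 0.35 to 0.775 m from the base axis. Payload 5.5 kg.
Tool frame: the origin (TCP) lies midway between the tips of the shut fingers; the grasp point (between the pads) lies 19 mm behind it; z points along the fingers, y is the line along which they close (so a half turn about z gives the same grasp; the last joint's range is limited). The gripper opens to 85 mm and grips with 20 to 120 N. Pads are 22 mm wide; open, the fingers measure 114 mm over their backs; the gripper's body (76 mm by 85 mm) begins 54 mm behind the grasp point. The pads swing forward as they close: fully open they stand 13 mm farther back than shut.
Start: joints at [1.004, 0.313, 0.046, 1.304, 0, 1.431], TCP at [0.238, 0.523, 0.231] pointing down, gripper open.
Joint ranges: [-2.76, 2.76], [-0.86, 1.69], [-1.03, 1.26], [-2.2, 2.34], [-1.47, 1.5], [-3.14, 3.14]. Speed limits (rad/s): [2.57, 2.57, 3.14, 3.14, 3.14, 3.14].

### API

Orientations are given as a unit quaternion [w, x, y, z].
In Python, from workcell import env gives the robot as it stands. The module is installed in compiled form; this text tells all that it offers.
- The arm moves only by the tool servo_tool, never from a script. Its argument "increments" is a list of rows, each an object of numbers: "grip": the closure, from 0 (fully open) to 1 (shut); "x", "y", "z": the shift along the tool's x, y, z in mm; "roll": the turn about the tool's z in degrees. In form: [{"grip": .., "x": .., "y": .., "z": .., "roll": ..}, ...]. A call has 1 to 5 rows; each row shifts and turns the commanded pose from where the row before left it, along the tool's axes as they then stand; what a row does not reach is not made up. A row lasts 1/12 s, in which the tool goes at most 41.7 mm and 7.16 degrees, less where a joint would pass 70% of its speed; a pose out of reach is approached as far as the arm can. A call is refused whole if a number of a shift passes 41.7 or a number of a turn 7.16, either way. A call with a gripper value outside its range is refused whole. The fingers move at their own pace and stop on an object; "grip_force" is the grip in N (left out, the last holds). Time passes only in rows, so rows that do not move let the fingers close. It gives the time, the measured TCP pose, the force, the opening and the grip force at its end, in the units of the state.
- env.get_state(): the state, without advancing time (a new reading comes with each control period).
- env.read_camera(name): name is "side" or "top"; returns the picture (420x560x3 uint8, red, green, blue); there is no depth.
- env.get_calibration(name): a dict with "vertical_fov" (degrees; the focal length in pixels is half the picture's height over the tangent of half this angle, whatever the lens; pixels are square), "cx", "cy" (the principal point, pixels), "rvec" (rotation vector, rad) and "tvec" (3), from world to camera coordinates, as OpenCV has them. Camera axes: x right, y down, z forward; pixel columns grow to the right and rows downward; lengths in m; the calibration is good to about 2 mm. A picture is of the moment at which its call begins. get_calibration takes no time and is no camera call.
- env.hand_in(): hands the job in; it is judged then, once.
The state is a dict: "clock": time; "joint_pos": joint angles; "qvel": joint speeds; "tau": joint torques, N m; "tcp_pos": TCP position; "orientation": TCP orientation; "wrist_force": force on the tool from outside, world axes, zero at the start; "ft_torque": the same for the moment, N m; "finger_gap": finger opening in m; "grip_force": force on a finger pad.
Only numpy, scipy, OpenCV 4.12 (cv2) and the standard library are available. Lean on these libraries where they do the work, as an engineer would, in place of code of your own. Each camera call takes 0.05 s, during which the arm holds its last target. There are 200 camera calls.

### The job

The camera on the boom stand hangs too far out to look down on the brass valve: squeeze the boom's sprung button in and slide the boom tube in towards its post by one hole only, feeling for the button as it snaps back out in that next hole, and then let go. Ease it along: never force the tube against the button (keep the push along the tube under about 15 N), and leave the valve and the other things on the bench where they are.

Things in the scene. Friction and masses are not known exactly. Their poses are not given: they have to be found in the camera images.
- stand: Boom stand, bolted down: dark base plate 160 x 200 x 15 mm, 40 mm square post, black clamp head (28 mm from the post's axis along the boom, 205 mm high) and a fixed 25 mm square steel inner tube running level from the post along the stand's own +x, centre line 180 mm above the bench. Origin: underside of the plate's centre, on the post's axis; z up.
- boom: Boom: level aluminium tube, 30 mm square, 280 mm long, 2 mm wall, sliding over the inner tube along the stand's x; axes as the stand's. Origin: on its centre line at the end nearest the post, 180 mm above the bench, at the start 100 mm (+-1) from the post's axis. Sliding in = towards the post (stand's -x); it rubs with about 5 N. Grip it across its upright faces (30 mm; 36 mm over the button).
- start_hole (a point): Centre of the hole that the button stands in at the start, on the boom's +y face, 70 mm from the boom's origin. It moves with the boom. A row of 12 mm holes, drilled by hand, runs along this face: the next one is 32 to 52 mm farther from the post (it differs from stand to stand), so one hole is 32 to 52 mm of travel; another follows 42 mm beyond.
- button: Sprung button: domed steel pin, 10 mm thick, in the fixed inner tube 170 mm from the post's axis, pointing along the stand's +y; it stays there as the boom slides. Origin: tip of the dome, fully out 21 mm from the centre line, 6 mm proud of the boom's face. Pressed straight in: 1 N at first, 3 N when flush, travel 9.5 mm. Standing out, it locks the boom (1 mm of play either way).
- button_seat (a point): Point on the boom's +y face plane (15 mm from the centre line) where the button passes through; fixed to the stand. With the button pressed flush here (say by a finger pad closed flat on the face over it), its dome yields under the hole's edge at a push of some 8 to 14 N along the boom; it then rides under the wall and springs out by itself in the next hole if that is uncovered: the boom stops dead.
- lens (a point): Centre of the lens in the white ring light (66 mm across) of the grey camera that hangs under the boom's far end, 240 mm from the boom's origin, 76 mm above the bench. The camera and its light take up the boom from 205 to 275 mm from its origin, below the tube.
- valve: Bystander: a small brass valve block 46 x 34 x 40 mm with a steel union at both ends (78 mm over all), standing loose on the bench under the boom, near the camera. Origin: centre of its underside.
- gauge: Bystander: a pale hand force gauge, 230 mm long, 62 mm wide, 38 mm high, lying on the bench. Origin: underside, under the middle of its wide part.
- wrench: Bystander: an open steel wrench 160 mm long, lying on the bench. Origin: centre of its underside.
- muffler: Bystander: a steel exhaust muffler 32 mm in diameter and 92 mm tall, standing on the bench. Origin: centre of its underside.

How it is judged:
By the outcome, as a careful person would: the job done as asked, in the order asked, and still so for the second after the job is handed in, with the robot touching nothing.
It also fails if it takes over 58 s, if anything falls off the work surface, if the arm or the gripper's body presses on something with over 40 N, if the wrist force passes 120 N, or if a joint passes its speed limit or range.

## Working session

There is one attempt and no reset: what is moved stays moved. The work goes in short steps, Python scripts to look and compute and a tool call to move; the robot and the scene stay as the last step left them, time stands still between calls to the robot, and variables do not carry over. Pictures are saved under pics/ and viewed, at most 10 in all, crops included, and the job is handed in when it is done.

Besides the shell and the picture viewer there is one more tool, called by a JSON object that holds its "name" and its "arguments", one argument or row to a line. servo_tool: Moves the arm, as the interface text tells. Its arguments: {"type":"object","properties":{"increments":{"type":"array"},"grip_force":{"type":"number"}},"required":["increments"]}

```bash
mkdir -p pics; cat > h.py <<'E'
from workcell import env
import numpy as np, cv2
def cal(n):
    c=env.get_calibration(n); R=cv2.Rodrigues(np.array(c['rvec'],float))[0]; t=np.array(c['tvec'],float).ravel()
    return 210/np.tan(np.radians(c['vertical_fov'])/2),c['cx'],c['cy'],R,t
def plane(n,u,v,z):
    f,cx,cy,R,t=cal(n); d=R.T@np.array([(u-cx)/f,(v-cy)/f,1]); o=-R.T@t
    return o+d*(z-o[2])/d[2]
def proj(n,p):
    f,cx,cy,R,t=cal(n); q=R@np.array(p)+t; return f*q[0]/q[2]+cx,f*q[1]/q[2]+cy
def ray(n,u,v):
    f,cx,cy,R,t=cal(n); d=R.T@np.array([(u-cx)/f,(v-cy)/f,1]); return -R.T@t,d/np.linalg.norm(d)
def tri(a,b):
    (o1,d1),(o2,d2)=ray(*a),ray(*b); s=np.linalg.lstsq(np.c_[d1,-d2],o2-o1,rcond=None)[0]
    p,q=o1+d1*s[0],o2+d2*s[1]; return (p+q)/2,np.linalg.norm(p-q)
def snap(n,name):
    im=env.read_camera(n); cv2.imwrite(f'pics/{name}.png',im[:,:,::-1]); return im
E
python3 - <<'E'
from h import *
for n in('side','top'):
    snap(n,n+'0'); f,cx,cy,R,t=cal(n); print(n,f,cx,cy,-R.T@t,R.round(2).tolist())
print(env.get_state())
E
```

```text
side 451.45446813975923 286.4075764143666 207.71080452218854 [-0.04022751 -0.76037788  0.81686949] [[0.8, -0.59, -0.01], [-0.36, -0.48, -0.8], [0.47, 0.65, -0.6]]
top 517.8955832770482 286.79106174677656 220.0067475429188 [ 0.18851335 -0.02915687  1.68166568] [[-0.02, -1.0, -0.0], [-0.98, 0.02, -0.2], [0.2, -0.0, -0.98]]
{'clock': 0.1, 'joint_pos': array([1.00439218e+00, 3.13897085e-01, 4.51049543e-02, 1.30359720e+00,
       1.60829227e-05, 1.43118086e+00]), 'qvel': array([ 7.06969461e-04, -1.91137803e-03,  3.00845156e-03, -2.35547147e-04,
        1.52913845e-05, -1.32246683e-03]), 'tau': array([ 1.93951695e-03, -4.81724811e+01,  2.99244583e+01,  1.27432004e-02,
       -1.20727877e-04,  4.44329970e-06]), 'tcp_pos': array([0.23779126, 0.5230358 , 0.23051915]), 'orientation': array([-2.82914877e-04,  2.11778401e-01,  9.77317387e-01, -7.44606051e-04]), 'wrist_force': array([-0.79978835,  0.09563679,  0.12295286]), 'ft_torque': array([-0.02566352,  0.01864172, -0.00601851]), 'grip_force': 0.0, 'finger_gap': 0.08556245383519961}
```

View pics/side0.png

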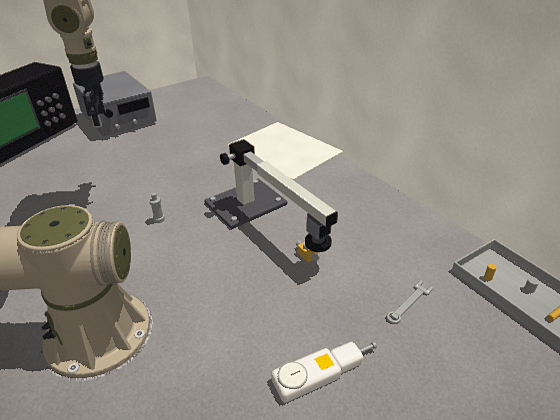

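View pics/top0.png

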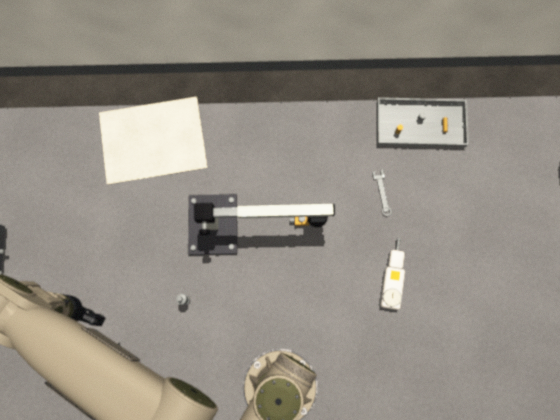

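The side view shows the boom running from the clamp head (242,150) to its end cap (328,218). In the top view it runs from about (238,211) to (333,210), along world -y, so the button faces +x, away from the robot. I'll zoom in.

```bash
python3 - <<'E'
from h import *
im=cv2.imread('pics/top0.png')
c=im[180:265,180:345]; s=im[125:260,195:345]
a=cv2.resize(c,None,fx=4.8,fy=4.8,interpolation=cv2.INTER_CUBIC)
cv2.imwrite('pics/topc.png',a)
m=(im.min(2)>185).astype(np.uint8); m[:, :225]=0;m[:,345:]=0;m[:195]=0;m[230:]=0
n,l,st,_=cv2.connectedComponentsWithStats(m); print(st)
g=im.astype(int).sum(2)
for u in (228,245,260,275,290,305,320,330): print(u,g[200:222,u].tolist())
for v in(208,211): print(v,g[v,212:245].tolist(), g[v,322:342].tolist())
E
```

```text
[[     0      0    560    420 234095]
 [   230    199      3      2      4]
 [   225    204    108     13   1093]
 [   300    218      4      2      8]]
228 [359, 322, 286, 271, 273, 276, 315, 431, 549, 599, 615, 609, 617, 621, 590, 475, 295, 254, 262, 263, 276, 270]
245 [458, 464, 454, 454, 469, 536, 671, 724, 732, 737, 737, 731, 735, 734, 732, 707, 593, 400, 384, 431, 441, 447]
260 [450, 458, 457, 458, 488, 614, 710, 732, 736, 737, 734, 735, 736, 735, 727, 661, 447, 346, 395, 436, 438, 455]
275 [449, 454, 451, 457, 519, 667, 728, 734, 733, 734, 735, 734, 736, 735, 723, 634, 406, 377, 429, 458, 460, 462]
290 [462, 465, 467, 488, 580, 697, 730, 739, 737, 736, 737, 737, 737, 730, 682, 500, 347, 404, 488, 519, 477, 351]
305 [462, 456, 465, 513, 642, 721, 740, 741, 744, 744, 741, 739, 740, 735, 677, 473, 434, 527, 561, 543, 490, 456]
320 [458, 472, 468, 530, 677, 736, 741, 744, 744, 743, 741, 739, 739, 728, 625, 375, 217, 141, 149, 144, 154, 124]
330 [468, 466, 474, 576, 694, 733, 742, 744, 745, 743, 742, 741, 737, 708, 552, 383, 401, 456, 467, 469, 466, 468]
208 [141, 285, 401, 469, 483, 495, 510, 501, 503, 518, 555, 558, 552, 538, 542, 544, 549, 551, 547, 567, 600, 618, 603, 590, 617, 673, 716, 730, 732, 733, 729, 734, 730] [744, 744, 745, 744, 745, 745, 744, 745, 745, 738, 679, 449, 272, 383, 463, 472, 474, 474, 471, 470]
211 [182, 387, 526, 584, 596, 598, 600, 607, 607, 600, 611, 612, 614, 612, 608, 614, 609, 614, 620, 614, 623, 613, 618, 621, 633, 684, 722, 730, 730, 732, 734, 734, 733] [742, 741, 741, 740, 741, 740, 742, 741, 741, 736, 682, 455, 282, 388, 462, 471, 465, 472, 472, 465]
```

View pics/topc.png

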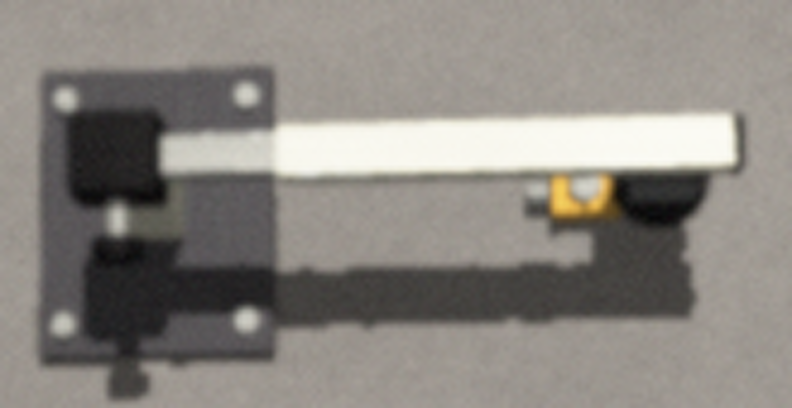

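The crop shows the bright boom from about column 237 to 332 and rows 203–216. The pale inner tube lies left of it and the valve lies at about (302,220). The button's side is hidden.

```bash
python3 - <<'E'
from h import *
P=lambda u,v:plane('top',u,v,.195)
a=P(245,210.8);b=P(330,208.5);d=(b-a)/np.linalg.norm(b-a);print(a,b,d)
near=a+d*((P(236.9,211)-a)@d); far=a+d*((P(332.4,208.5)-a)@d)
print('near',near,'far',far,np.linalg.norm(far-near),'width',P(245,205.45)-P(245,216.1))
n=np.array([-d[1],d[0],0]); 
o=near if True else 0
print('yaw deg stand',np.degrees(np.arctan2(d[1],d[0])))
for nm,s in(('post',-.1),('button',.07),('next',.112),('far',.28)): 
    p=o+d*s;p[2]=.18; print(nm,p, proj('side',p),proj('top',p), 'r',np.hypot(*p[:2]))
print('n',n)
f=far.copy(); f[2]=.18; print('far side proj',proj('side',f))
im=cv2.imread('pics/side0.png')[125:275,195:355]
cv2.imwrite('pics/sidec.png',cv2.resize(im,None,fx=4,fy=4,interpolation=cv2.INTER_CUBIC))
E
```

```text
[0.51940012 0.08770466 0.195     ] [ 0.52002868 -0.16232509  0.195     ] [ 0.00251393 -0.99999684  0.        ]
near [0.51934026 0.11151357 0.195     ] far [ 0.52004641 -0.1693807   0.195     ] 0.28089516079610305 width [ 0.03205605 -0.00028501  0.        ]
yaw deg stand -89.85596250913667
post [0.51908887 0.21151325 0.18      ] (np.float64(242.84741933487896), np.float64(152.61106775020124)) (np.float64(203.6796674213055), np.float64(213.0180139329268)) r 0.5605275314912003
button [0.51951624 0.04151379 0.18      ] (np.float64(278.0444120343281), np.float64(178.8302817048288)) (np.float64(260.96831465420763), np.float64(211.46736844326347)) r 0.5211722537765658
next [ 5.19621825e-01 -4.86077132e-04  1.80000000e-01] (np.float64(287.78708460670845), np.float64(186.08786813689687)) (np.float64(275.11424520158863), np.float64(211.08447716445193)) r 0.519622051954074
far [ 0.52004416 -0.16848555  0.18      ] (np.float64(331.8956957053694), np.float64(218.94559327019647)) (np.float64(331.6673483397463), np.float64(209.55374082237813)) r 0.5466564844201803
n [0.99999684 0.00251393 0.        ]
far side proj (np.float64(332.1556561330298), np.float64(219.13924498728394))
```

View pics/sidec.png

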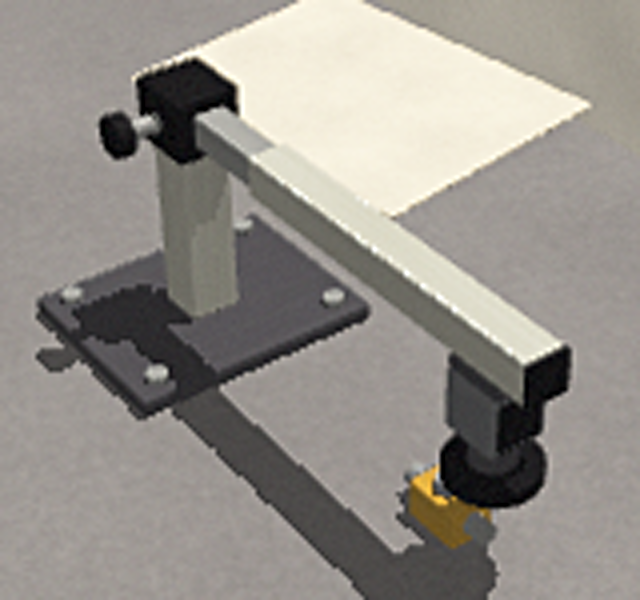

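The boom fit checks out: 281 mm measured against 280, and it runs along -y at x ≈ 0.519. That puts the button at y ≈ 0.0415 on the +x face. I'll turn the tool so its y lies along world +x, which makes its x +y, the slide-in direction.

{"name": "servo_tool", "arguments": {
  "increments": [
    {"grip":0,"x":0,"y":0,"z":-12,"roll":6.5},
    {"grip":0,"x":0,"y":0,"z":-12,"roll":6.5},
    {"grip":0,"x":0,"y":0,"z":-12,"roll":6.5},
    {"grip":0,"x":0,"y":0,"z":0,"roll":6.5},
    {"grip":0,"x":0,"y":0,"z":0,"roll":6.5}
  ],
  "grip_force": 20
}}

```text
clock: 0.52
tcp_pos: [0.2382, 0.5237, 0.2678]
orientation: [0.0, 0.479, 0.878, 0.0]
wrist_force: [0.5, 0.2, -0.9]
finger_gap: 0.0854
grip_force: 0.0
```

{"name": "servo_tool", "arguments": {
  "increments": [
    {"grip":0,"x":0,"y":0,"z":0,"roll":6.6},
    {"grip":0,"x":0,"y":0,"z":0,"roll":6.6},
    {"grip":0,"x":0,"y":0,"z":0,"roll":6.6},
    {"grip":0,"x":0,"y":0,"z":0,"roll":6.6},
    {"grip":0,"x":0,"y":0,"z":0,"roll":6.6}
  ]
}}

```text
clock: 0.93
tcp_pos: [0.2379, 0.5232, 0.2668]
orientation: [0.0, 0.709, 0.705, -0.0]
wrist_force: [-0.2, -0.0, -0.1]
finger_gap: 0.0852
grip_force: 0.0
```

{"name": "servo_tool", "arguments": {
  "increments": [
    {"grip":0,"x":-30,"y":17.5,"z":0,"roll":-0.4},
    {"grip":0,"x":-30,"y":17.5,"z":0,"roll":0},
    {"grip":0,"x":-30,"y":17.5,"z":0,"roll":0},
    {"grip":0,"x":-30,"y":17.5,"z":0,"roll":0},
    {"grip":0,"x":-30,"y":17.5,"z":0,"roll":0}
  ]
}}

```text
clock: 1.35
tcp_pos: [0.3267, 0.3725, 0.2669]
orientation: [-0.0, 0.704, 0.71, -0.0]
wrist_force: [-0.1, 0.7, 0.3]
finger_gap: 0.0853
grip_force: 0.0
```

{"name": "servo_tool", "arguments": {
  "increments": [
    {"grip":0,"x":-30,"y":17.5,"z":0,"roll":0},
    {"grip":0,"x":-30,"y":17.5,"z":0,"roll":0},
    {"grip":0,"x":-30,"y":17.5,"z":0,"roll":0},
    {"grip":0,"x":-30,"y":17.5,"z":0,"roll":0},
    {"grip":0,"x":-30,"y":17.5,"z":0,"roll":0}
  ]
}}

```text
clock: 1.77
tcp_pos: [0.4155, 0.2231, 0.2671]
orientation: [-0.0, 0.704, 0.71, -0.0]
wrist_force: [1.1, 1.3, -0.7]
finger_gap: 0.0857
grip_force: 0.0
```

{"name": "servo_tool", "arguments": {
  "increments": [
    {"grip":0,"x":-30,"y":17.5,"z":0,"roll":0},
    {"grip":0,"x":-30,"y":17.5,"z":0,"roll":0},
    {"grip":0,"x":-30,"y":17.5,"z":0,"roll":0},
    {"grip":0,"x":-30,"y":17.5,"z":0,"roll":0},
    {"grip":0,"x":0,"y":0,"z":0,"roll":0}
  ]
}}

```text
clock: 2.18
tcp_pos: [0.4888, 0.1007, 0.2665]
orientation: [0.001, 0.706, 0.708, -0.0]
wrist_force: [0.3, -0.2, 0.4]
finger_gap: 0.0855
grip_force: 0.0
```

{"name": "servo_tool", "arguments": {
  "increments": [
    {"grip":0,"x":-30,"y":15,"z":0,"roll":0},
    {"grip":0,"x":-29,"y":15,"z":0,"roll":0},
    {"grip":0,"x":0,"y":0,"z":0,"roll":0},
    {"grip":0,"x":0,"y":0,"z":0,"roll":0}
  ]
}}

```text
clock: 2.52
tcp_pos: [0.5167, 0.0454, 0.2666]
orientation: [-0.001, 0.705, 0.709, -0.0]
wrist_force: [-0.4, 0.0, -0.1]
finger_gap: 0.0855
grip_force: 0.0
```

```bash
python3 - <<'E'
from h import *
s=env.get_state(); print(s['tcp_pos'],s['orientation'],s['joint_pos'])
a=snap('side','s1')[60:260,195:355]; b=snap('top','t1')[150:270,180:345]
r=lambda x:cv2.resize(x,None,fx=2.4,fy=2.4,interpolation=cv2.INTER_CUBIC)
a,b=r(a),r(b); c=np.zeros((480,a.shape[1]+b.shape[1],3),np.uint8); c[:,:a.shape[1]]=a; c[:b.shape[0],a.shape[1]:]=b
cv2.imwrite('pics/c1.png',c[:,:,::-1])
E
```

```text
[0.51670933 0.04544933 0.26655774] [-6.23833384e-04  7.05363482e-01  7.08845427e-01 -3.59996456e-04] [-6.72763819e-02  1.96615168e-01 -2.18011750e-02  1.35379395e+00
  2.75263026e-04  1.49859553e+00]
```

View pics/c1.png

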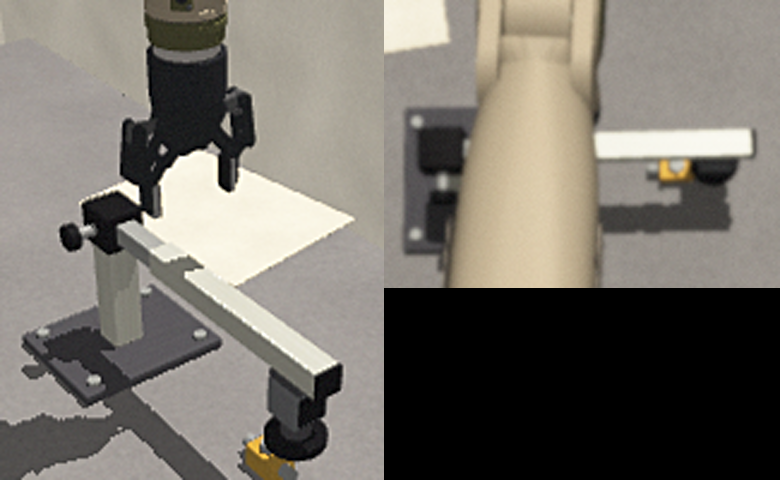

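The gripper is over the boom near the button with clear space on both sides, and the button itself is hidden under the arm. Next I'll trim the position and go down.

{"name": "servo_tool", "arguments": {
  "increments": [
    {"grip":0,"x":-4,"y":2.5,"z":0,"roll":0},
    {"grip":0,"x":0,"y":0,"z":30,"roll":0},
    {"grip":0,"x":0,"y":0,"z":30,"roll":0},
    {"grip":0,"x":0,"y":0,"z":25,"roll":0},
    {"grip":0,"x":0,"y":0,"z":15,"roll":0}
  ]
}}

```text
clock: 3.03
tcp_pos: [0.5173, 0.0436, 0.1647]
orientation: [-0.001, 0.704, 0.71, -0.001]
wrist_force: [-0.1, 0.6, -0.2]
finger_gap: 0.0854
grip_force: 0.0
```

{"name": "servo_tool", "arguments": {
  "increments": [
    {"grip":0,"x":0,"y":0,"z":9,"roll":0},
    {"grip":0.3,"x":0,"y":0,"z":0,"roll":0},
    {"grip":0.4,"x":0,"y":0,"z":0,"roll":0},
    {"grip":0.4,"x":0,"y":0,"z":0,"roll":0},
    {"grip":0.4,"x":0,"y":0,"z":0,"roll":0}
  ]
}}

```text
clock: 3.45
tcp_pos: [0.5202, 0.0426, 0.1598]
orientation: [0.001, 0.704, 0.71, 0.001]
wrist_force: [0.1, -0.6, -0.1]
finger_gap: 0.0512
grip_force: 0.0
```

{"name": "servo_tool", "arguments": {
  "increments": [
    {"grip":0.5,"x":0,"y":0,"z":2,"roll":0},
    {"grip":0.54,"x":0,"y":0,"z":0,"roll":0},
    {"grip":0.56,"x":0,"y":0,"z":0,"roll":0},
    {"grip":0.56,"x":0,"y":0,"z":0,"roll":0}
  ]
}}

```text
clock: 3.78
tcp_pos: [0.52, 0.0424, 0.157]
orientation: [0.001, 0.704, 0.71, 0.001]
wrist_force: [2.4, -0.7, 2.2]
finger_gap: 0.0377
grip_force: 0.9
```

{"name": "servo_tool", "arguments": {
  "increments": [
    {"grip":0.6,"x":0,"y":0,"z":0,"roll":0},
    {"grip":0.6,"x":0,"y":0,"z":0,"roll":0},
    {"grip":0.6,"x":0,"y":0,"z":0,"roll":0}
  ]
}}

```text
clock: 4.03
tcp_pos: [0.5196, 0.0424, 0.1566]
orientation: [0.0, 0.704, 0.71, 0.0]
wrist_force: [2.5, 0.7, 1.8]
finger_gap: 0.0345
grip_force: 1.2
```

{"name": "servo_tool", "arguments": {
  "increments": [
    {"grip":0.63,"x":0,"y":0,"z":0,"roll":0},
    {"grip":0.66,"x":0,"y":0,"z":0,"roll":0},
    {"grip":0.7,"x":0,"y":0,"z":0,"roll":0},
    {"grip":0.7,"x":0,"y":0,"z":0,"roll":0},
    {"grip":0.7,"x":0,"y":0,"z":0,"roll":0}
  ],
  "grip_force": 25
}}

```text
clock: 4.45
tcp_pos: [0.5201, 0.0424, 0.1567]
orientation: [0.001, 0.704, 0.71, 0.001]
wrist_force: [4.7, 1.0, 2.2]
finger_gap: 0.0301
grip_force: 26.0
```

The gap is 30 mm, so the button is flush. I'll ease the boom in.

{"name": "servo_tool", "arguments": {
  "increments": [
    {"grip":0.7,"x":0.5,"y":0,"z":0,"roll":0},
    {"grip":0.7,"x":0.5,"y":0,"z":0,"roll":0},
    {"grip":0.7,"x":0,"y":0,"z":0,"roll":0}
  ]
}}

```text
clock: 4.7
tcp_pos: [0.5201, 0.0424, 0.1567]
orientation: [0.001, 0.705, 0.709, -0.0]
wrist_force: [4.6, -3.7, 3.0]
finger_gap: 0.0298
grip_force: 25.7
```

{"name": "servo_tool", "arguments": {
  "increments": [
    {"grip":0.7,"x":0.5,"y":0,"z":0,"roll":0},
    {"grip":0.7,"x":0.5,"y":0,"z":0,"roll":0},
    {"grip":0.7,"x":0,"y":0,"z":0,"roll":0}
  ]
}}

```text
clock: 4.95
tcp_pos: [0.5201, 0.0428, 0.1567]
orientation: [0.002, 0.705, 0.709, -0.001]
wrist_force: [4.9, -6.1, 1.2]
finger_gap: 0.0297
grip_force: 25.6
```

{"name": "servo_tool", "arguments": {
  "increments": [
    {"grip":0.7,"x":0.5,"y":0,"z":0,"roll":0},
    {"grip":0.7,"x":0.5,"y":0,"z":0,"roll":0},
    {"grip":0.7,"x":0,"y":0,"z":0,"roll":0}
  ]
}}

```text
clock: 5.2
tcp_pos: [0.52, 0.0437, 0.1567]
orientation: [0.002, 0.705, 0.709, -0.001]
wrist_force: [4.3, -6.2, 2.9]
finger_gap: 0.0297
grip_force: 25.5
```

{"name": "servo_tool", "arguments": {
  "increments": [
    {"grip":0.7,"x":0.5,"y":0,"z":0,"roll":0},
    {"grip":0.7,"x":0.3,"y":0,"z":0,"roll":0},
    {"grip":0.7,"x":0,"y":0,"z":0,"roll":0}
  ]
}}

```text
clock: 5.45
tcp_pos: [0.52, 0.0443, 0.1567]
orientation: [0.002, 0.705, 0.709, -0.001]
wrist_force: [4.8, -7.1, 3.1]
finger_gap: 0.0296
grip_force: 25.4
```

{"name": "servo_tool", "arguments": {
  "increments": [
    {"grip":0.7,"x":0.5,"y":0,"z":0,"roll":0},
    {"grip":0.7,"x":0.5,"y":0,"z":0,"roll":0},
    {"grip":0.7,"x":0,"y":0,"z":0,"roll":0}
  ]
}}

```text
clock: 5.7
tcp_pos: [0.52, 0.0449, 0.1567]
orientation: [0.002, 0.705, 0.709, -0.001]
wrist_force: [4.1, -8.2, 2.8]
finger_gap: 0.0298
grip_force: 25.2
```

{"name": "servo_tool", "arguments": {
  "increments": [
    {"grip":0.7,"x":0.4,"y":0,"z":0,"roll":0},
    {"grip":0.7,"x":0.4,"y":0,"z":0,"roll":0},
    {"grip":0.7,"x":0,"y":0,"z":0,"roll":0}
  ]
}}

```text
clock: 5.95
tcp_pos: [0.5201, 0.0454, 0.1567]
orientation: [0.002, 0.705, 0.709, -0.001]
wrist_force: [5.0, -10.2, 2.2]
finger_gap: 0.0299
grip_force: 25.1
```

{"name": "servo_tool", "arguments": {
  "increments": [
    {"grip":0.7,"x":0.4,"y":0,"z":0,"roll":0},
    {"grip":0.7,"x":0.4,"y":0,"z":0,"roll":0},
    {"grip":0.7,"x":0,"y":0,"z":0,"roll":0}
  ]
}}

```text
clock: 6.2
tcp_pos: [0.52, 0.0456, 0.1567]
orientation: [0.003, 0.705, 0.709, -0.002]
wrist_force: [4.4, -12.3, 2.0]
finger_gap: 0.0298
grip_force: 25.0
```

{"name": "servo_tool", "arguments": {
  "increments": [
    {"grip":0.7,"x":0.3,"y":0,"z":0,"roll":0},
    {"grip":0.7,"x":0,"y":0,"z":0,"roll":0},
    {"grip":0.7,"x":0,"y":0,"z":0,"roll":0}
  ]
}}

```text
clock: 6.45
tcp_pos: [0.52, 0.0458, 0.1567]
orientation: [0.003, 0.705, 0.709, -0.002]
wrist_force: [5.0, -12.5, 2.9]
finger_gap: 0.03
grip_force: 25.0
```

{"name": "servo_tool", "arguments": {
  "increments": [
    {"grip":0.7,"x":0.3,"y":0,"z":0,"roll":0},
    {"grip":0.7,"x":0,"y":0,"z":0,"roll":0},
    {"grip":0.7,"x":0,"y":0,"z":0,"roll":0}
  ]
}}

```text
clock: 6.7
tcp_pos: [0.52, 0.0463, 0.1567]
orientation: [0.003, 0.705, 0.709, -0.002]
wrist_force: [4.1, -10.8, 2.6]
finger_gap: 0.0299
grip_force: 25.0
```

{"name": "servo_tool", "arguments": {
  "increments": [
    {"grip":0.7,"x":0.4,"y":0,"z":0,"roll":0},
    {"grip":0.7,"x":0.4,"y":0,"z":0,"roll":0},
    {"grip":0.7,"x":0,"y":0,"z":0,"roll":0}
  ]
}}

```text
clock: 6.95
tcp_pos: [0.52, 0.0481, 0.1567]
orientation: [0.002, 0.705, 0.709, -0.001]
wrist_force: [4.2, -6.5, 3.1]
finger_gap: 0.0298
grip_force: 25.2
```

```bash
python3 - <<'E'
from h import *
a=snap('top','t2').astype(int).sum(2); b=cv2.imread('pics/t1.png').astype(int).sum(2)
for v in(206,208,210,212): print(a[v,328:340].tolist(), b[v,328:340].tolist())
E
```

```text
[737, 727, 654, 413, 277, 375, 430, 465, 458, 471, 463, 456] [733, 737, 733, 722, 612, 357, 266, 375, 449, 457, 448, 458]
[740, 733, 673, 441, 274, 375, 434, 445, 464, 467, 460, 467] [739, 737, 740, 730, 665, 428, 272, 368, 448, 454, 459, 469]
[737, 728, 674, 442, 256, 365, 440, 458, 461, 461, 453, 460] [735, 733, 735, 723, 659, 433, 276, 370, 445, 456, 458, 451]
[735, 734, 713, 521, 288, 366, 436, 453, 462, 460, 473, 457] [735, 731, 733, 725, 683, 472, 272, 369, 437, 455, 459, 459]
```

The boom moved about 6 mm along with the TCP and the force fell, so the button is now under the wall. I'll slide on, staying short of the earliest possible hole (TCP y ≈ 0.074).

{"name": "servo_tool", "arguments": {
  "increments": [
    {"grip":0.7,"x":1.5,"y":0,"z":0,"roll":0},
    {"grip":0.7,"x":1.5,"y":0,"z":0,"roll":0},
    {"grip":0.7,"x":1.5,"y":0,"z":0,"roll":0},
    {"grip":0.7,"x":1.5,"y":0,"z":0,"roll":0},
    {"grip":0.7,"x":1.5,"y":0,"z":0,"roll":0}
  ]
}}

```text
clock: 7.42
tcp_pos: [0.52, 0.0556, 0.1567]
orientation: [0.002, 0.705, 0.709, -0.001]
wrist_force: [4.1, -7.4, 2.7]
finger_gap: 0.0298
grip_force: 25.2
```

{"name": "servo_tool", "arguments": {
  "increments": [
    {"grip":0.7,"x":1.5,"y":0,"z":0,"roll":0},
    {"grip":0.7,"x":1.5,"y":0,"z":0,"roll":0},
    {"grip":0.7,"x":1.5,"y":0,"z":0,"roll":0},
    {"grip":0.7,"x":1.5,"y":0,"z":0,"roll":0},
    {"grip":0.7,"x":1.5,"y":0,"z":0,"roll":0}
  ]
}}

```text
clock: 7.83
tcp_pos: [0.52, 0.0632, 0.1567]
orientation: [0.002, 0.705, 0.709, -0.001]
wrist_force: [5.1, -8.5, 2.3]
finger_gap: 0.0299
grip_force: 25.2
```

{"name": "servo_tool", "arguments": {
  "increments": [
    {"grip":0.7,"x":1.5,"y":0,"z":0,"roll":0},
    {"grip":0.7,"x":1.5,"y":0,"z":0,"roll":0},
    {"grip":0.7,"x":1.5,"y":0,"z":0,"roll":0},
    {"grip":0.7,"x":1.2,"y":0,"z":0,"roll":0},
    {"grip":0.7,"x":1,"y":0,"z":0,"roll":0}
  ]
}}

```text
clock: 8.25
tcp_pos: [0.52, 0.0699, 0.1567]
orientation: [0.002, 0.705, 0.709, -0.001]
wrist_force: [5.1, -8.4, 2.9]
finger_gap: 0.0296
grip_force: 25.2
```

{"name": "servo_tool", "arguments": {
  "increments": [
    {"grip":0.7,"x":0.4,"y":0,"z":0,"roll":0},
    {"grip":0.7,"x":0.4,"y":0,"z":0,"roll":0},
    {"grip":0.7,"x":0.4,"y":0,"z":0,"roll":0},
    {"grip":0.7,"x":0.4,"y":0,"z":0,"roll":0},
    {"grip":0.7,"x":0.4,"y":0,"z":0,"roll":0}
  ]
}}

```text
clock: 8.67
tcp_pos: [0.52, 0.0721, 0.1567]
orientation: [0.002, 0.705, 0.709, -0.001]
wrist_force: [4.7, -6.0, 1.6]
finger_gap: 0.0302
grip_force: 25.2
```

{"name": "servo_tool", "arguments": {
  "increments": [
    {"grip":0.7,"x":0.4,"y":0,"z":0,"roll":0},
    {"grip":0.7,"x":0.4,"y":0,"z":0,"roll":0},
    {"grip":0.7,"x":0.4,"y":0,"z":0,"roll":0},
    {"grip":0.7,"x":0.4,"y":0,"z":0,"roll":0},
    {"grip":0.7,"x":0.4,"y":0,"z":0,"roll":0}
  ]
}}

```text
clock: 9.08
tcp_pos: [0.52, 0.0742, 0.1567]
orientation: [0.002, 0.705, 0.709, -0.001]
wrist_force: [4.5, -6.1, 3.2]
finger_gap: 0.0294
grip_force: 25.3
```

{"name": "servo_tool", "arguments": {
  "increments": [
    {"grip":0.7,"x":0.4,"y":0,"z":0,"roll":0},
    {"grip":0.7,"x":0.4,"y":0,"z":0,"roll":0},
    {"grip":0.7,"x":0.4,"y":0,"z":0,"roll":0},
    {"grip":0.7,"x":0.4,"y":0,"z":0,"roll":0},
    {"grip":0.7,"x":0.4,"y":0,"z":0,"roll":0}
  ]
}}

```text
clock: 9.5
tcp_pos: [0.52, 0.0762, 0.1567]
orientation: [0.002, 0.705, 0.709, -0.0]
wrist_force: [5.9, -4.9, 2.5]
finger_gap: 0.0297
grip_force: 25.2
```

{"name": "servo_tool", "arguments": {
  "increments": [
    {"grip":0.7,"x":0.4,"y":0,"z":0,"roll":0},
    {"grip":0.7,"x":0.4,"y":0,"z":0,"roll":0},
    {"grip":0.7,"x":0.4,"y":0,"z":0,"roll":0},
    {"grip":0.7,"x":0.4,"y":0,"z":0,"roll":0},
    {"grip":0.7,"x":0.4,"y":0,"z":0,"roll":0}
  ]
}}

```text
clock: 9.92
tcp_pos: [0.52, 0.0786, 0.1567]
orientation: [0.002, 0.705, 0.709, -0.0]
wrist_force: [6.5, -4.1, 2.5]
finger_gap: 0.0301
grip_force: 25.4
```

{"name": "servo_tool", "arguments": {
  "increments": [
    {"grip":0.7,"x":0.4,"y":0,"z":0,"roll":0},
    {"grip":0.7,"x":0.4,"y":0,"z":0,"roll":0},
    {"grip":0.7,"x":0.4,"y":0,"z":0,"roll":0},
    {"grip":0.7,"x":0,"y":0,"z":0,"roll":0}
  ]
}}

```text
clock: 10.25
tcp_pos: [0.52, 0.0801, 0.1567]
orientation: [0.002, 0.705, 0.709, 0.0]
wrist_force: [6.2, -2.8, 2.3]
finger_gap: 0.0299
grip_force: 25.5
```

{"name": "servo_tool", "arguments": {
  "increments": [
    {"grip":0.7,"x":0.4,"y":0,"z":0,"roll":0},
    {"grip":0.7,"x":0.4,"y":0,"z":0,"roll":0},
    {"grip":0.7,"x":0.4,"y":0,"z":0,"roll":0},
    {"grip":0.7,"x":0,"y":0,"z":0,"roll":0}
  ]
}}

```text
clock: 10.58
tcp_pos: [0.52, 0.0811, 0.1567]
orientation: [0.002, 0.705, 0.709, -0.0]
wrist_force: [6.1, -4.0, 2.8]
finger_gap: 0.0298
grip_force: 25.4
```

{"name": "servo_tool", "arguments": {
  "increments": [
    {"grip":0.7,"x":0.4,"y":0,"z":0,"roll":0},
    {"grip":0.7,"x":0.4,"y":0,"z":0,"roll":0},
    {"grip":0.7,"x":0.4,"y":0,"z":0,"roll":0},
    {"grip":0.7,"x":0,"y":0,"z":0,"roll":0}
  ]
}}

```text
clock: 10.92
tcp_pos: [0.52, 0.082, 0.1567]
orientation: [0.002, 0.705, 0.709, -0.0]
wrist_force: [6.3, -5.1, 1.0]
finger_gap: 0.0297
grip_force: 25.4
```

{"name": "servo_tool", "arguments": {
  "increments": [
    {"grip":0.7,"x":0.4,"y":0,"z":0,"roll":0},
    {"grip":0.7,"x":0.4,"y":0,"z":0,"roll":0},
    {"grip":0.7,"x":0,"y":0,"z":0,"roll":0}
  ]
}}

```text
clock: 11.17
tcp_pos: [0.52, 0.0828, 0.1567]
orientation: [0.002, 0.705, 0.709, -0.0]
wrist_force: [5.8, -4.7, 2.5]
finger_gap: 0.0295
grip_force: 25.4
```

{"name": "servo_tool", "arguments": {
  "increments": [
    {"grip":0.7,"x":0.4,"y":0,"z":0,"roll":0},
    {"grip":0.7,"x":0.4,"y":0,"z":0,"roll":0},
    {"grip":0.7,"x":0.4,"y":0,"z":0,"roll":0},
    {"grip":0.7,"x":0.4,"y":0,"z":0,"roll":0},
    {"grip":0.7,"x":0,"y":0,"z":0,"roll":0}
  ]
}}

```text
clock: 11.58
tcp_pos: [0.52, 0.0842, 0.1567]
orientation: [0.002, 0.705, 0.709, -0.001]
wrist_force: [6.1, -6.2, 1.9]
finger_gap: 0.0298
grip_force: 25.3
```

{"name": "servo_tool", "arguments": {
  "increments": [
    {"grip":0.7,"x":0.4,"y":0,"z":0,"roll":0},
    {"grip":0.7,"x":0.4,"y":0,"z":0,"roll":0},
    {"grip":0.7,"x":0.4,"y":0,"z":0,"roll":0},
    {"grip":0.7,"x":0.4,"y":0,"z":0,"roll":0},
    {"grip":0.7,"x":0,"y":0,"z":0,"roll":0}
  ]
}}

```text
clock: 12.0
tcp_pos: [0.52, 0.0846, 0.1567]
orientation: [0.003, 0.705, 0.709, -0.001]
wrist_force: [6.1, -10.2, 3.0]
finger_gap: 0.0298
grip_force: 25.1
```

{"name": "servo_tool", "arguments": {
  "increments": [
    {"grip":0.7,"x":0.4,"y":0,"z":0,"roll":0},
    {"grip":0.7,"x":0.2,"y":0,"z":0,"roll":0},
    {"grip":0.7,"x":0,"y":0,"z":0,"roll":0}
  ]
}}

```text
clock: 12.25
tcp_pos: [0.52, 0.0847, 0.1567]
orientation: [0.003, 0.705, 0.709, -0.002]
wrist_force: [5.4, -13.3, 2.2]
finger_gap: 0.0299
grip_force: 25.0
```

It has stopped dead after about 42 mm. I'll take off the push, then test gently the other way.

{"name": "servo_tool", "arguments": {
  "increments": [
    {"grip":0.7,"x":-0.9,"y":0,"z":0,"roll":0},
    {"grip":0.7,"x":-0.9,"y":0,"z":0,"roll":0},
    {"grip":0.7,"x":-0.9,"y":0,"z":0,"roll":0},
    {"grip":0.7,"x":-0.9,"y":0,"z":0,"roll":0},
    {"grip":0.7,"x":0,"y":0,"z":0,"roll":0}
  ]
}}

```text
clock: 12.67
tcp_pos: [0.52, 0.0843, 0.1567]
orientation: [0.001, 0.705, 0.71, 0.001]
wrist_force: [6.5, 1.1, 1.2]
finger_gap: 0.0298
grip_force: 25.7
```

{"name": "servo_tool", "arguments": {
  "increments": [
    {"grip":0.7,"x":-0.7,"y":0,"z":0,"roll":0},
    {"grip":0.7,"x":-0.7,"y":0,"z":0,"roll":0},
    {"grip":0.7,"x":-0.6,"y":0,"z":0,"roll":0},
    {"grip":0.7,"x":0,"y":0,"z":0,"roll":0}
  ]
}}

```text
clock: 13.0
tcp_pos: [0.52, 0.0834, 0.1567]
orientation: [0.0, 0.704, 0.71, 0.002]
wrist_force: [6.5, 3.4, 0.7]
finger_gap: 0.0297
grip_force: 26.1
```

{"name": "servo_tool", "arguments": {
  "increments": [
    {"grip":0.7,"x":-0.7,"y":0,"z":0,"roll":0},
    {"grip":0.7,"x":-0.7,"y":0,"z":0,"roll":0},
    {"grip":0.7,"x":-0.4,"y":0,"z":0,"roll":0},
    {"grip":0.7,"x":0,"y":0,"z":0,"roll":0}
  ]
}}

```text
clock: 13.33
tcp_pos: [0.52, 0.0817, 0.1567]
orientation: [0.0, 0.704, 0.71, 0.002]
wrist_force: [5.7, 3.9, 2.6]
finger_gap: 0.0297
grip_force: 26.1
```

{"name": "servo_tool", "arguments": {
  "increments": [
    {"grip":0.7,"x":-0.4,"y":0,"z":0,"roll":0},
    {"grip":0.7,"x":-0.4,"y":0,"z":0,"roll":0},
    {"grip":0.7,"x":0,"y":0,"z":0,"roll":0}
  ]
}}

```text
clock: 13.58
tcp_pos: [0.52, 0.0811, 0.1567]
orientation: [0.0, 0.704, 0.71, 0.002]
wrist_force: [6.0, 5.1, 1.9]
finger_gap: 0.0298
grip_force: 26.2
```

```bash
python3 - <<'E'
from h import *
a=snap('top','t3'); b=cv2.imread('pics/t1.png')[:,:,::-1]
def end(im,v):
    g=im.astype(float).sum(2)[v,300:345]; i=np.argmax(g<580)
    return 300+i-1+(g[i-1]-580)/(g[i-1]-g[i])
for im in(a,b): e=[end(im,v) for v in range(206,213)]; u=np.median(e); print(u,plane('top',u,209,.195)[1])
E
```

```text
319.1167315175097 -0.13027044881238367
332.3586497890295 -0.16919592876326597
```

{"name": "servo_tool", "arguments": {
  "increments": [
    {"grip":0.7,"x":-0.4,"y":0,"z":0,"roll":0},
    {"grip":0.7,"x":-0.4,"y":0,"z":0,"roll":0},
    {"grip":0.7,"x":0,"y":0,"z":0,"roll":0}
  ]
}}

```text
clock: 13.88
tcp_pos: [0.52, 0.0808, 0.1567]
orientation: [-0.0, 0.704, 0.71, 0.002]
wrist_force: [5.7, 7.1, 1.2]
finger_gap: 0.0298
grip_force: 26.4
```

{"name": "servo_tool", "arguments": {
  "increments": [
    {"grip":0.7,"x":-0.4,"y":0,"z":0,"roll":0},
    {"grip":0.7,"x":-0.4,"y":0,"z":0,"roll":0},
    {"grip":0.7,"x":0,"y":0,"z":0,"roll":0}
  ]
}}

```text
clock: 14.13
tcp_pos: [0.52, 0.0806, 0.1567]
orientation: [-0.001, 0.704, 0.71, 0.003]
wrist_force: [6.8, 9.7, 1.5]
finger_gap: 0.03
grip_force: 26.6
```

It's locked both ways. I'll unload it, centre it in the play and let go.

{"name": "servo_tool", "arguments": {
  "increments": [
    {"grip":0.7,"x":1,"y":0,"z":0,"roll":0},
    {"grip":0.7,"x":1,"y":0,"z":0,"roll":0},
    {"grip":0.7,"x":1,"y":0,"z":0,"roll":0},
    {"grip":0.7,"x":0.5,"y":0,"z":0,"roll":0},
    {"grip":0.7,"x":0,"y":0,"z":0,"roll":0}
  ]
}}

```text
clock: 14.55
tcp_pos: [0.52, 0.081, 0.1567]
orientation: [0.001, 0.705, 0.709, 0.0]
wrist_force: [5.3, -2.5, 1.4]
finger_gap: 0.03
grip_force: 25.5
```

{"name": "servo_tool", "arguments": {
  "increments": [
    {"grip":0.6,"x":0,"y":0,"z":0,"roll":0},
    {"grip":0.4,"x":0,"y":0,"z":0,"roll":0},
    {"grip":0,"x":0,"y":0,"z":0,"roll":0},
    {"grip":0,"x":0,"y":0,"z":0,"roll":0},
    {"grip":0,"x":0,"y":0,"z":0,"roll":0}
  ]
}}

```text
clock: 14.97
tcp_pos: [0.5181, 0.082, 0.1559]
orientation: [-0.001, 0.704, 0.71, -0.0]
wrist_force: [0.8, -0.4, -0.0]
finger_gap: 0.0805
grip_force: 0.0
```

{"name": "servo_tool", "arguments": {
  "increments": [
    {"grip":0,"x":0,"y":0,"z":0,"roll":0},
    {"grip":0,"x":0,"y":0,"z":-10,"roll":0},
    {"grip":0,"x":0,"y":0,"z":-20,"roll":0},
    {"grip":0,"x":0,"y":0,"z":-30,"roll":0},
    {"grip":0,"x":0,"y":0,"z":-40,"roll":0}
  ]
}}

```text
clock: 15.38
tcp_pos: [0.517, 0.0819, 0.2557]
orientation: [-0.002, 0.704, 0.71, -0.002]
wrist_force: [0.2, 0.7, 0.1]
finger_gap: 0.0852
grip_force: 0.0
```

{"name": "servo_tool", "arguments": {
  "increments": [
    {"grip":0,"x":30,"y":-25,"z":-10,"roll":0},
    {"grip":0,"x":30,"y":-25,"z":0,"roll":0},
    {"grip":0,"x":30,"y":-25,"z":0,"roll":0},
    {"grip":0,"x":30,"y":-25,"z":0,"roll":0},
    {"grip":0,"x":30,"y":-20,"z":0,"roll":0}
  ]
}}

```text
clock: 15.8
tcp_pos: [0.3958, 0.2319, 0.2675]
orientation: [0.0, 0.705, 0.71, 0.001]
wrist_force: [0.6, 0.4, -0.6]
finger_gap: 0.0852
grip_force: 0.0
```

{"name": "servo_tool", "arguments": {
  "increments": [
    {"grip":0,"x":35,"y":-10,"z":0,"roll":0},
    {"grip":0,"x":35,"y":-10,"z":0,"roll":0},
    {"grip":0,"x":35,"y":-5,"z":0,"roll":0},
    {"grip":0,"x":35,"y":-5,"z":0,"roll":0},
    {"grip":0,"x":35,"y":-5,"z":0,"roll":0}
  ]
}}

```text
clock: 16.22
tcp_pos: [0.3605, 0.4075, 0.2675]
orientation: [0.0, 0.704, 0.71, 0.001]
wrist_force: [-0.6, 0.2, 0.9]
finger_gap: 0.0854
grip_force: 0.0
```

```bash
python3 - <<'E'
from h import *
a=snap('side','s4')[100:280,195:355]; t=snap('top','t4'); b=t[180:260,180:345]
r=lambda x:cv2.resize(x,None,fx=2.4,fy=2.4,interpolation=cv2.INTER_CUBIC)
a,b=r(a),r(b); c=np.zeros((480,a.shape[1]+b.shape[1],3),np.uint8); c[:a.shape[0],:a.shape[1]]=a; c[:b.shape[0],a.shape[1]:]=b
cv2.imwrite('pics/c4.png',c[:,:,::-1])
def end(im,v):
    g=im.astype(float).sum(2)[v,300:345]; i=np.argmax(g<580)
    return 300+i-1+(g[i-1]-580)/(g[i-1]-g[i])
u=np.median([end(t,v) for v in range(206,213)]); print(u,plane('top',u,209,.195)[1])
t0=cv2.imread('pics/top0.png')[:,:,::-1]
for u in range(250,273): print(u,t[203:207,u].sum(1).tolist(),t0[203:207,u].astype(int).sum(1).tolist())
E
```

```text
319.1793893129771 -0.130454642611731
250 [449, 478, 585, 691] [452, 474, 580, 693]
251 [456, 475, 588, 692] [461, 480, 586, 696]
252 [440, 483, 584, 696] [458, 483, 578, 695]
253 [454, 483, 598, 702] [452, 483, 590, 696]
254 [447, 492, 600, 699] [449, 481, 581, 697]
255 [454, 493, 600, 704] [454, 473, 585, 698]
256 [448, 483, 597, 696] [447, 480, 579, 694]
257 [449, 487, 593, 692] [452, 478, 587, 695]
258 [453, 482, 596, 697] [446, 488, 590, 697]
259 [455, 496, 616, 704] [455, 495, 616, 702]
260 [454, 488, 623, 709] [458, 488, 614, 710]
261 [451, 489, 629, 714] [458, 485, 631, 714]
262 [439, 498, 630, 711] [453, 487, 637, 714]
263 [451, 495, 631, 714] [450, 487, 631, 709]
264 [448, 498, 631, 710] [457, 499, 629, 712]
265 [449, 498, 625, 712] [436, 498, 636, 713]
266 [451, 498, 621, 711] [457, 499, 626, 713]
267 [450, 500, 626, 711] [451, 504, 634, 715]
268 [461, 512, 640, 714] [459, 511, 647, 719]
269 [455, 507, 656, 718] [462, 519, 668, 724]
270 [463, 517, 665, 725] [469, 519, 671, 729]
271 [464, 523, 665, 725] [465, 532, 674, 730]
272 [446, 517, 661, 727] [454, 515, 673, 730]
```

View pics/c4.png

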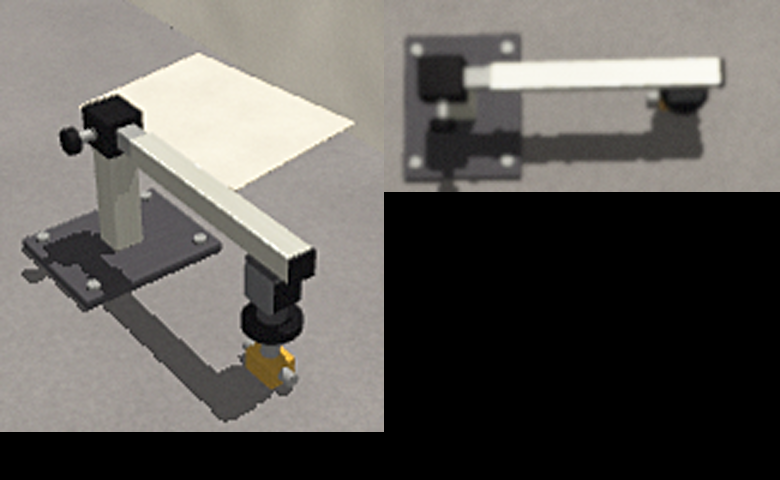

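The ring light now sits over the valve and the valve hasn't moved. The TCP stop-to-stop play (about 3.4 mm) was more than the 2 mm expected, so I'll regrip, push gently to the stop and measure the boom there. That rules out a half-sprung button.

{"name": "servo_tool", "arguments": {
  "increments": [
    {"grip":0,"x":-35,"y":10,"z":0,"roll":0},
    {"grip":0,"x":-35,"y":10,"z":0,"roll":0},
    {"grip":0,"x":-35,"y":5,"z":0,"roll":0},
    {"grip":0,"x":-35,"y":5,"z":0,"roll":0},
    {"grip":0,"x":-35,"y":5,"z":0,"roll":0}
  ]
}}

```text
clock: 16.73
tcp_pos: [0.3974, 0.2292, 0.267]
orientation: [0.0, 0.704, 0.71, 0.0]
wrist_force: [0.0, -1.2, -0.7]
finger_gap: 0.0858
grip_force: 0.0
```

{"name": "servo_tool", "arguments": {
  "increments": [
    {"grip":0,"x":-30,"y":25,"z":0,"roll":0},
    {"grip":0,"x":-30,"y":25,"z":0,"roll":0},
    {"grip":0,"x":-30,"y":25,"z":0,"roll":0},
    {"grip":0,"x":-30,"y":25,"z":0,"roll":0},
    {"grip":0,"x":-30,"y":20,"z":0,"roll":0}
  ]
}}

```text
clock: 17.15
tcp_pos: [0.52, 0.0796, 0.2672]
orientation: [0.001, 0.705, 0.71, 0.0]
wrist_force: [0.6, 0.4, 0.1]
finger_gap: 0.0855
grip_force: 0.0
```

{"name": "servo_tool", "arguments": {
  "increments": [
    {"grip":0,"x":0,"y":0,"z":0,"roll":0},
    {"grip":0,"x":0,"y":0,"z":0,"roll":0},
    {"grip":0,"x":0,"y":0,"z":0,"roll":0}
  ]
}}

```text
clock: 17.4
tcp_pos: [0.5182, 0.0816, 0.2666]
orientation: [-0.0, 0.705, 0.709, -0.0]
wrist_force: [-0.5, -0.1, -0.5]
finger_gap: 0.0855
grip_force: 0.0
```

{"name": "servo_tool", "arguments": {
  "increments": [
    {"grip":0,"x":0,"y":1.5,"z":30,"roll":0},
    {"grip":0,"x":0,"y":0,"z":30,"roll":0},
    {"grip":0,"x":0,"y":0,"z":30,"roll":0},
    {"grip":0,"x":0,"y":0,"z":15,"roll":0},
    {"grip":0,"x":0,"y":0,"z":5,"roll":0}
  ]
}}

```text
clock: 17.82
tcp_pos: [0.5171, 0.0833, 0.1537]
orientation: [-0.002, 0.704, 0.711, -0.002]
wrist_force: [-0.8, 0.3, -0.1]
finger_gap: 0.0856
grip_force: 0.0
```

{"name": "servo_tool", "arguments": {
  "increments": [
    {"grip":0.4,"x":0,"y":0,"z":0,"roll":0},
    {"grip":0.55,"x":0,"y":0,"z":0,"roll":0},
    {"grip":0.6,"x":0,"y":0,"z":0,"roll":0},
    {"grip":0.6,"x":0,"y":0,"z":0,"roll":0},
    {"grip":0.62,"x":0,"y":0,"z":0,"roll":0}
  ]
}}

```text
clock: 18.23
tcp_pos: [0.5211, 0.082, 0.1576]
orientation: [0.001, 0.704, 0.71, 0.001]
wrist_force: [0.3, -0.7, 0.3]
finger_gap: 0.0323
grip_force: 0.0
```

{"name": "servo_tool", "arguments": {
  "increments": [
    {"grip":0.64,"x":0,"y":0,"z":0,"roll":0},
    {"grip":0.66,"x":0,"y":0,"z":0,"roll":0},
    {"grip":0.7,"x":0,"y":0,"z":0,"roll":0},
    {"grip":0.7,"x":0,"y":0,"z":0,"roll":0},
    {"grip":0.7,"x":0,"y":0,"z":0,"roll":0}
  ],
  "grip_force": 30
}}

```text
clock: 18.65
tcp_pos: [0.52, 0.0819, 0.1571]
orientation: [-0.0, 0.705, 0.71, 0.0]
wrist_force: [-4.0, 1.0, 5.6]
finger_gap: 0.0296
grip_force: 30.3
```

{"name": "servo_tool", "arguments": {
  "increments": [
    {"grip":0.7,"x":0.5,"y":0,"z":0,"roll":0},
    {"grip":0.7,"x":0.5,"y":0,"z":0,"roll":0},
    {"grip":0.7,"x":0.5,"y":0,"z":0,"roll":0},
    {"grip":0.7,"x":0,"y":0,"z":0,"roll":0}
  ]
}}

```text
clock: 18.98
tcp_pos: [0.52, 0.0823, 0.1571]
orientation: [0.001, 0.705, 0.709, -0.001]
wrist_force: [-3.3, -3.8, 5.7]
finger_gap: 0.0297
grip_force: 30.0
```

{"name": "servo_tool", "arguments": {
  "increments": [
    {"grip":0.7,"x":0.5,"y":0,"z":0,"roll":0},
    {"grip":0.7,"x":0.5,"y":0,"z":0,"roll":0},
    {"grip":0.7,"x":0,"y":0,"z":0,"roll":0}
  ]
}}

```text
clock: 19.23
tcp_pos: [0.52, 0.0832, 0.1571]
orientation: [0.001, 0.705, 0.709, -0.001]
wrist_force: [-4.1, -5.3, 6.3]
finger_gap: 0.0298
grip_force: 30.0
```

{"name": "servo_tool", "arguments": {
  "increments": [
    {"grip":0.7,"x":0.4,"y":0,"z":0,"roll":0},
    {"grip":0.7,"x":0.4,"y":0,"z":0,"roll":0},
    {"grip":0.7,"x":0,"y":0,"z":0,"roll":0}
  ]
}}

```text
clock: 19.48
tcp_pos: [0.52, 0.084, 0.1571]
orientation: [0.001, 0.705, 0.709, -0.001]
wrist_force: [-3.9, -3.9, 5.4]
finger_gap: 0.0298
grip_force: 30.0
```

{"name": "servo_tool", "arguments": {
  "increments": [
    {"grip":0.7,"x":0.4,"y":0,"z":0,"roll":0},
    {"grip":0.7,"x":0.4,"y":0,"z":0,"roll":0},
    {"grip":0.7,"x":0,"y":0,"z":0,"roll":0}
  ]
}}

```text
clock: 19.73
tcp_pos: [0.52, 0.0847, 0.1571]
orientation: [0.001, 0.705, 0.709, -0.001]
wrist_force: [-4.5, -5.7, 5.7]
finger_gap: 0.0294
grip_force: 30.0
```

{"name": "servo_tool", "arguments": {
  "increments": [
    {"grip":0.7,"x":0.4,"y":0,"z":0,"roll":0},
    {"grip":0.7,"x":0.4,"y":0,"z":0,"roll":0},
    {"grip":0.7,"x":0,"y":0,"z":0,"roll":0}
  ]
}}

```text
clock: 19.98
tcp_pos: [0.52, 0.0851, 0.1571]
orientation: [0.001, 0.705, 0.709, -0.001]
wrist_force: [-4.5, -6.4, 5.5]
finger_gap: 0.0295
grip_force: 29.9
```

{"name": "servo_tool", "arguments": {
  "increments": [
    {"grip":0.7,"x":0.4,"y":0,"z":0,"roll":0},
    {"grip":0.7,"x":0.4,"y":0,"z":0,"roll":0},
    {"grip":0.7,"x":0,"y":0,"z":0,"roll":0}
  ]
}}

```text
clock: 20.23
tcp_pos: [0.52, 0.0854, 0.1571]
orientation: [0.001, 0.705, 0.709, -0.002]
wrist_force: [-3.7, -8.1, 5.6]
finger_gap: 0.0295
grip_force: 29.8
```

```bash
cat > e.py <<'E'
from h import *
def end(im,v):
    g=im.astype(float).sum(2)[v,300:345]; i=np.argmax(g<580)
    return 300+i-1+(g[i-1]-580)/(g[i-1]-g[i])
a=[]
for k in range(3):
    t=env.read_camera('top'); a.append(np.median([end(t,v) for v in range(206,213)]))
print(a,plane('top',np.mean(a),209,.195)[1]+.1692)
E
python3 e.py
```

```text
[np.float64(318.0891472868217), np.float64(318.07086614173227), np.float64(318.08)] 0.04197720564530122
```

{"name": "servo_tool", "arguments": {
  "increments": [
    {"grip":0.7,"x":0.4,"y":0,"z":0,"roll":0},
    {"grip":0.7,"x":0.4,"y":0,"z":0,"roll":0},
    {"grip":0.7,"x":0,"y":0,"z":0,"roll":0}
  ]
}}

```text
clock: 20.63
tcp_pos: [0.52, 0.0855, 0.1571]
orientation: [0.002, 0.705, 0.709, -0.002]
wrist_force: [-4.6, -10.5, 7.0]
finger_gap: 0.0295
grip_force: 29.7
```

```bash
python3 e.py
```

```text
[np.float64(318.03007518796994), np.float64(318.02941176470586), np.float64(317.99305555555554)] 0.04216090826875668
```

{"name": "servo_tool", "arguments": {
  "increments": [
    {"grip":0.7,"x":-1,"y":0,"z":0,"roll":0},
    {"grip":0.7,"x":-1,"y":0,"z":0,"roll":0},
    {"grip":0.7,"x":-1,"y":0,"z":0,"roll":0},
    {"grip":0.7,"x":0,"y":0,"z":0,"roll":0}
  ]
}}

```text
clock: 21.12
tcp_pos: [0.52, 0.0852, 0.1571]
orientation: [-0.0, 0.705, 0.709, 0.0]
wrist_force: [-1.8, 0.8, 5.5]
finger_gap: 0.0294
grip_force: 30.1
```

```bash
python3 e.py
```

```text
[np.float64(318.0996015936255), np.float64(318.1038461538462), np.float64(318.09090909090907)] 0.04192395458870843
```

{"name": "servo_tool", "arguments": {
  "increments": [
    {"grip":0.7,"x":-0.5,"y":0,"z":0,"roll":0},
    {"grip":0.7,"x":-0.5,"y":0,"z":0,"roll":0},
    {"grip":0.7,"x":-0.4,"y":0,"z":0,"roll":0},
    {"grip":0.7,"x":0,"y":0,"z":0,"roll":0}
  ]
}}

```text
clock: 21.6
tcp_pos: [0.52, 0.0848, 0.1571]
orientation: [-0.001, 0.704, 0.71, 0.001]
wrist_force: [-3.4, 3.7, 5.5]
finger_gap: 0.0299
grip_force: 30.3
```

```bash
python3 e.py
```

```text
[np.float64(318.2181069958848), np.float64(318.20416666666665), np.float64(318.1991701244813)] 0.04160344251263376
```

{"name": "servo_tool", "arguments": {
  "increments": [
    {"grip":0.7,"x":0.9,"y":0,"z":0,"roll":0},
    {"grip":0.6,"x":0,"y":0,"z":0,"roll":0},
    {"grip":0.4,"x":0,"y":0,"z":0,"roll":0},
    {"grip":0,"x":0,"y":0,"z":0,"roll":0},
    {"grip":0,"x":0,"y":0,"z":0,"roll":0}
  ]
}}

```text
clock: 22.17
tcp_pos: [0.5205, 0.0848, 0.1562]
orientation: [0.0, 0.704, 0.71, 0.0]
wrist_force: [-0.7, -0.5, -0.0]
finger_gap: 0.069
grip_force: 0.0
```

{"name": "servo_tool", "arguments": {
  "increments": [
    {"grip":0,"x":0,"y":0,"z":0,"roll":0},
    {"grip":0,"x":0,"y":0,"z":-10,"roll":0},
    {"grip":0,"x":0,"y":0,"z":-25,"roll":0},
    {"grip":0,"x":0,"y":0,"z":-35,"roll":0},
    {"grip":0,"x":0,"y":0,"z":-40,"roll":0}
  ]
}}

```text
clock: 22.58
tcp_pos: [0.519, 0.0849, 0.2666]
orientation: [-0.001, 0.704, 0.71, -0.001]
wrist_force: [-0.0, 0.5, 0.3]
finger_gap: 0.0856
grip_force: 0.0
```

{"name": "servo_tool", "arguments": {
  "increments": [
    {"grip":0,"x":30,"y":-25,"z":0,"roll":0},
    {"grip":0,"x":30,"y":-25,"z":0,"roll":0},
    {"grip":0,"x":30,"y":-25,"z":0,"roll":0},
    {"grip":0,"x":30,"y":-25,"z":0,"roll":0},
    {"grip":0,"x":30,"y":-20,"z":0,"roll":0}
  ]
}}

```text
clock: 23.0
tcp_pos: [0.3974, 0.2349, 0.2674]
orientation: [0.0, 0.705, 0.71, 0.0]
wrist_force: [0.9, -0.3, 0.3]
finger_gap: 0.0852
grip_force: 0.0
```

{"name": "servo_tool", "arguments": {
  "increments": [
    {"grip":0,"x":30,"y":-10,"z":0,"roll":0},
    {"grip":0,"x":25,"y":-10,"z":0,"roll":0},
    {"grip":0,"x":15,"y":0,"z":0,"roll":0},
    {"grip":0,"x":0,"y":0,"z":0,"roll":0},
    {"grip":0,"x":0,"y":0,"z":0,"roll":0}
  ]
}}

```text
clock: 23.42
tcp_pos: [0.3784, 0.3043, 0.2668]
orientation: [0.0, 0.704, 0.711, 0.0]
wrist_force: [-0.3, -0.2, 0.2]
finger_gap: 0.0854
grip_force: 0.0
```

```bash
python3 e.py; python3 - <<'E'
from h import *
a=snap('side','s5')[100:280,195:355]
cv2.imwrite('pics/c5.png',cv2.resize(a,None,fx=3,fy=3,interpolation=cv2.INTER_CUBIC)[:,:,::-1])
E
```

```text
[np.float64(318.2801556420234), np.float64(318.2834645669291), np.float64(318.2970711297071)] 0.04136900427767212
```

View pics/c5.png

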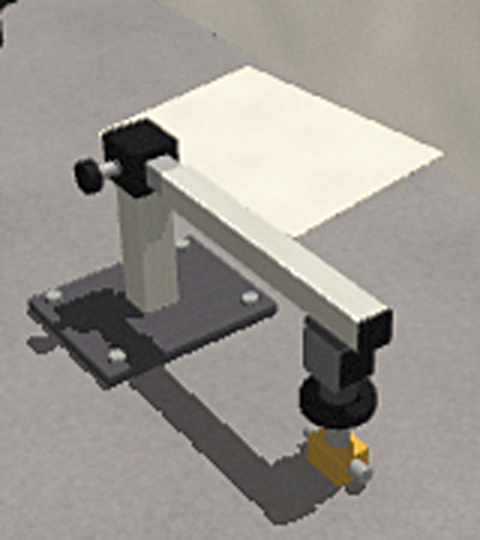

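The boom stands 41.4 mm in, just behind the forward stop at 42.2 mm. The gripper is clear, and the valve is where it was, under the ring light near (337,450) in this crop.

```bash
python3 -c "
from workcell import env
print(env.hand_in())"
```

```text
the job is handed in; nothing more can be done
None
```

I slid the boom in one hole (about 41 mm), felt it stop dead there, let go and handed the job in; the push read at most 13.3 N, and the valve looked unmoved. The button faces away from the cameras, so I judged its snap by feel only. The boom also showed about 3 mm of play instead of 2 mm when I pulled it back, so I eased it forward to the stop again and left it just short of it.

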